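Slide the plaster tile out over the ledge's end

TASK

The thin plaster tile lying on the drying ledge is too fragile to pinch: with the fingertips, push it back flush against the wooden batten and along the ledge towards the end where the shallow crate stands, until about a third of its length sticks out past that end and its edge is free for a hand to take. Leave it lying flat on the ledge; only push it, never pinch, lift or carry it, and leave the crate, bowl, jar and brush where they are.

Things in the scene. Friction and masses are not known exactly. Their poses are not given: they have to be found in the camera images.
- ledge: Fixed ledge: black board on two bearers, flat top 60 mm above the bench (z=0.060). Origin on the bench under the middle of the usable top; y runs along its 340 mm length, open ends at y=-0.170 and +0.170; x points away from the robot, usable top from near edge x=-0.085 to the face of the pale wooden batten at x=+0.085. Batten full length, 15 mm thick, 14 mm above the board. Turned up to 0.2 rad.
- tile: Loose thin off-white plaster tile lying flat on the ledge: 110 mm (its x) by 160 mm (its y, roughly along the ledge) by 8 mm thick, 0.11 to 0.22 kg. Origin at the centre of its underside. Starts near mid-length, its centre 20 to 45 mm short of flush with the batten, up to 0.13 rad askew. Flush with the batten its centre is at x=+0.030 in the ledge frame; it tips off if half of it overhangs.
- crate: Empty shallow grey open crate on the bench just beyond one end of the ledge (either end, it varies): 200 mm (x) by 150 mm (y), 36 mm high, lower than the ledge's top. Origin at the centre of its underside. It marks the end to push to. Not to be moved.
- bowl: Round black rubber mixing bowl, 124 mm across the rim, 55 mm high, on the bench beyond the other end of the ledge. Origin at the centre of its underside. Not to be moved.
- jar: White jar of release agent, 60 mm across, 85 mm high, on the bench behind the batten. Origin at the centre of its underside. Not to be moved.
- brush: Brush 170 mm long lying on the bench between robot and ledge, roughly along the ledge, lower than 40 mm; origin near its middle, on the bench. Not to be moved.
There are look-alikes about, which are no part of the job. What is shaped like the tile but yellow is not meant.

How it is judged (in metres and radians):
At the end, for the whole second after the job is handed in: The tile lies flat and at rest on the ledge, against the batten (within 5 mm, square within 0.06 rad), and 35 to 70 mm of its 160 mm length overhangs the ledge's end on the crate's side (((y of crate in the frame of ledge above 0 m and y of tile in the frame of ledge between 0.125 and 0.16 m) or (y of crate in the frame of ledge below 0 m and y of tile in the frame of ledge between -0.16 and -0.125 m)) and x of tile in the frame of ledge above 0.025 m and angle between the x axis of tile and the x axis of ledge, either way round below 0.06 rad and z of tile in the frame of ledge between 0.056 and 0.064 m and angle between tile's own z axis and vertical below 0.05 rad and linear speed of tile below 0.01 m/s); the robot touches nothing.
It fails at once if the tile is lifted off the ledge (more than 12 mm) (z of tile in the frame of ledge above 0.072 m).
It fails at once if the tile is tipped (more than 0.2 rad) (angle between tile's own z axis and vertical above 0.2 rad).
It fails at once if the crate, bowl, jar or brush is moved (more than 25 mm) (distance of any of crate, bowl, jar, brush from where it was at the start of the episode above 0.025 m).
It also fails if it takes over 56 s, if anything falls off the work surface, if the arm or the gripper's body presses on something with over 40 N, if the wrist force passes 120 N, or if a joint passes its speed limit or range.

ROBOT

A 6-joint arm with a two-finger parallel gripper is mounted at the origin on the work surface. World frame = base frame: x ahead of the robot, y to its left, z up, the work surface at z = 0. Lengths are in mm, angles in rad, forces in N, time in s.
With the tool pointing down it reaches from about 275 to 1000 mm from the base axis. Payload 8.4 kg.
Tool frame: the origin (TCP) lies on the centre line of the jaws, within the pads' length; the fingertips stand 25 mm ahead of it and the grasp point (between the pads) lies 6 mm ahead of it; z points along the fingers, x is the direction in which the jaws open and shut, and the axes are right-handed (so a half turn about z gives the same grasp; the last joint's range is limited). The gripper opens to 85 mm and grips with 20 to 120 N. Pads are 22 mm wide; open, the fingers measure 114 mm over their backs; the gripper's body (76 mm by 85 mm) begins 54 mm behind the grasp point. The pads swing forward as they close: fully open they stand 13 mm farther back than shut.
Start: joints at [-1.12, 0.353, 1.633, -0, 1.155, -0.002], TCP at [273.427, -562.019, 225.981] pointing down, gripper open.
Joint ranges: [-2.63, 2.63], [-0.92, 2.1], [0.06, 2.66], [-1.3, 4.44], [0, 2.69], [-3.02, 3.02]. Speed limits (rad/s): [2.22, 2.22, 2.79, 3.14, 3.14, 3.14].

INTERFACE

Orientations are given as [roll, pitch, yaw] about the fixed x, y, z axes, in that order (R = Rz(yaw) Ry(pitch) Rx(roll)).
In Python, from rig import r gives the robot as it stands. The module is installed in compiled form; this text tells all that it offers.
- The arm moves only by the tool jog_arm, never from a script. Its argument "deltas" is a list of rows, each an object with "gripper": the gripper command: -1 is fully open, 1 is shut, values between are in proportion; "translation": the shift along the world's x, y, z in units of 10 cm (1.0 is 10 cm), a list of three; "dr": the turn, a rotation vector about the world's x, y, z in units of pi/2 rad (1.0 is pi/2 rad), a list of three. In form: [{"gripper": gripper, "translation": [x, y, z], "dr": [wx, wy, wz]}, ...]. A call has 1 to 12 rows; each row shifts and turns the commanded pose from where the row before left it; what a row does not reach is not made up. A row lasts 1/12 s, in which the tool goes at most 41.7 mm and 7.16 degrees, less where a joint would pass 70% of its speed; a pose out of reach is approached as far as the arm can. A call with a number of a shift or a turn outside -1 to 1 is refused whole. A call with a gripper value outside its range is refused whole. The fingers move at their own pace and stop on an object; "squeeze" is the grip in N (left out, the last holds). Time passes only in rows, so rows that do not move let the fingers close. It gives the time, the measured TCP pose, the force and the opening at its end, in the units of the state.
- r.sense(): the state, without advancing time (a new reading comes with each control period).
- r.grab_frame(name): name is "scene" or "top" or "wrist"; returns the picture (384x512x3 uint8, blue, green, red); there is no depth.
- r.calibration(name): a dict with "mtx" (3x3 intrinsics, pixels), "k1" (the pictures are not rectified: a ray, as slopes to the right and down, at radius r is drawn at 1 + k1 r^2 times it, then the intrinsics apply), "world_from_camera" (4x4, takes a point from camera to world coordinates). Camera axes: x right, y down, z forward; pixel columns grow to the right and rows downward; lengths in mm; the calibration is good to about 2 mm. A picture is of the moment at which its call begins: read the wrist's pose just before it. calibration takes no time and is no camera call; for the wrist camera it gives the pose at the moment of the call.
- r.sign_off(): hands the job in, once; it reports no verdict.
The state is a dict: "clock": time; "qpos": joint angles; "qvel": joint speeds; "joint_efforts": joint torques, N m; "eef_pos": TCP position; "tcp_rot": TCP orientation; "contact_force": force on the tool from outside, world axes, zero at the start; "wrist_torque": the same for the moment, N m; "opening": opening from 0.0 (shut) to 1.0 (fully open).
Only numpy, scipy, OpenCV 4.12 (cv2) and the standard library are available. Lean on these libraries where they do the work, as an engineer would, in place of code of your own. Each camera call takes 0.05 s, during which the arm holds its last target. There are 200 camera calls.

## Working session

There is one attempt and no reset: what is moved stays moved. The work goes in short steps, Python scripts to look and compute and a tool call to move; the robot and the scene stay as the last step left them, time stands still between calls to the robot, and variables do not carry over. Pictures are saved under pics/ and viewed, about 8 in all and at most 12, crops included, and the job is handed in when it is done.

Besides the shell and the picture viewer there is one more tool, called after "Request:" as a command line: name --argument value ..., lists and objects as JSON in quotes. jog_arm: Moves the arm, as the interface text tells. Shifts and turns lie within -1 to 1; 1 stands for 10 cm of shift or pi/2 rad of turn. Its arguments: {"type":"object","properties":{"deltas":{"type":"array"},"squeeze":{"type":"number"}},"required":["deltas"]}

```bash
mkdir -p pics
cat > h.py <<'E'
import numpy as np, cv2
from rig import r
def snap(name,out):
    c=r.calibration(name); im=r.grab_frame(name); cv2.imwrite('pics/'+out,im); return im,c
def pix2w(c,uv,z):
    K=np.array(c['mtx']);T=np.array(c['world_from_camera']);out=[]
    for u,v in np.atleast_2d(uv):
        d=np.array([(u-K[0,2])/K[0,0],(v-K[1,2])/K[1,1]]);s=d.copy()
        for _ in range(20): s=d/(1+c['k1']*(s@s))
        w=T[:3,:3]@np.array([s[0],s[1],1]);o=T[:3,3]
        out.append(o+w*(z-o[2])/w[2])
    return np.array(out)
E
python3 - <<'E'
from h import *
a,c=snap('top','top0.png'); b,d=snap('scene','scene0.png')
for x in (c,d): print(np.round(x['world_from_camera'],2), x['mtx'],x['k1'])
print(r.sense())
E
```

```text
[[-1.30000e-01 -9.70000e-01  2.00000e-01  2.23780e+02]
 [-9.90000e-01  1.30000e-01 -2.00000e-02  5.36300e+01]
 [-0.00000e+00 -2.00000e-01 -9.80000e-01  1.52004e+03]
 [ 0.00000e+00  0.00000e+00  0.00000e+00  1.00000e+00]] [[385.48781065   0.         252.52018112]
 [  0.         385.48781065 191.3715528 ]
 [  0.           0.           1.        ]] -0.07263239506122449
[[ 7.90000e-01  3.70000e-01 -4.90000e-01  1.05771e+03]
 [ 6.20000e-01 -4.80000e-01  6.20000e-01 -6.28420e+02]
 [-0.00000e+00 -7.90000e-01 -6.10000e-01  7.45370e+02]
 [ 0.00000e+00  0.00000e+00  0.00000e+00  1.00000e+00]] [[383.47466222   0.         247.16033156]
 [  0.         383.47466222 189.16481377]
 [  0.           0.           1.        ]] 0.03226564696659945
{'clock': 0.1, 'qpos': array([-1.12039693e+00,  3.53595831e-01,  1.63404060e+00,  7.67210300e-06,
        1.15524842e+00, -2.40474715e-03]), 'qvel': array([-0.00090075, -0.00146073,  0.00029673,  0.00043277,  0.0010188 ,
       -0.00070749]), 'joint_efforts': array([ 2.70644041e-04, -6.06356764e+01, -3.42821252e+01,  1.34500419e-04,
        4.04390725e-03,  2.89491959e-05]), 'eef_pos': array([ 273.23825769, -561.61854744,  225.33439982]), 'tcp_rot': array([-3.14158253e+00,  1.29216760e-03, -1.11799528e+00]), 'contact_force': array([-0.32649857, -0.18032891,  0.14273927]), 'wrist_torque': array([-0.03269854, -0.0237537 , -0.07143716]), 'opening': 1.0032867454331262}
```

View pics/top0.png

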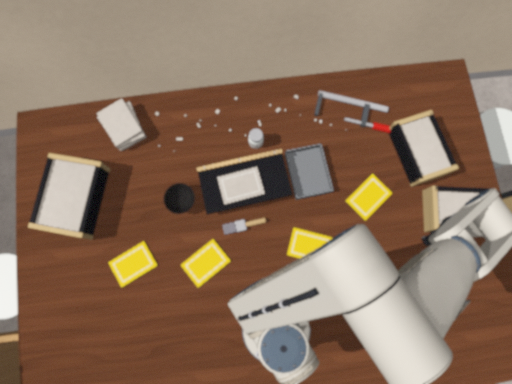

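View pics/scene0.png

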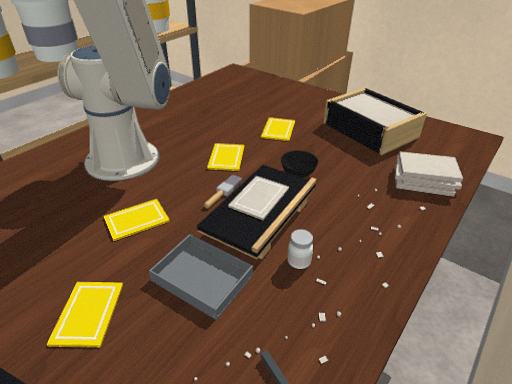

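The top view shows the off-white tile on the black ledge at (241,185). The grey crate is at (310,171), on the world -y side, the bowl at (179,198), the jar at (256,137) and the brush at (243,226).

Look-alikes:
- Yellow tiles at (205,262), (133,264), (308,243) and (370,197).
- A white stack at (120,123).
- White-filled boxes at (70,195), (425,147) and (460,200).

By the description, the tile is the one at (241,185). I'll check that in a rectified crop.

```bash
cat >> h.py <<'E'
def w2pix(c,P):
    T=np.linalg.inv(np.array(c['world_from_camera']));P=np.atleast_2d(P)
    q=P@T[:3,:3].T+T[:3,3]; s=q[:,:2]/q[:,2:]; s=s*(1+c['k1']*(s**2).sum(1,keepdims=True))
    K=np.array(c['mtx']); return s*[K[0,0],K[1,1]]+K[:2,2]
def rect(im,c,z,cx,cy,hx,hy,sc):
    # image: right = -y, up = +x ; sc px per mm
    H,W=int(2*hx*sc),int(2*hy*sc); v,u=np.mgrid[:H,:W]
    P=np.stack([cx+hx-v/sc,cy+hy-u/sc,0*v+z],-1).reshape(-1,3)
    m=w2pix(c,P).reshape(H,W,2).astype(np.float32)
    return cv2.remap(im,m[...,0],m[...,1],cv2.INTER_CUBIC)
def tile(R,cx,cy,hx,hy,sc,seed=None):
    hsv=cv2.cvtColor(R,cv2.COLOR_BGR2HSV)
    m=((hsv[...,2]>120)&(hsv[...,1]<60)).astype(np.uint8)
    out=[]
    for k in cv2.findContours(m,cv2.RETR_EXTERNAL,cv2.CHAIN_APPROX_NONE)[0]:
        if cv2.contourArea(k)/sc**2>3000:
            b=cv2.boxPoints(cv2.minAreaRect(k)); (u,v),wh,a=cv2.minAreaRect(k)
            out.append((np.round([cx+hx-v/sc,cy+hy-u/sc],1),np.round(np.array(wh)/sc,1),round(a,2),np.round(np.c_[cx+hx-b[:,1]/sc,cy+hy-b[:,0]/sc],1)))
    return out
E
python3 - <<'E'
from h import *
im=cv2.imread('pics/top0.png');c=r.calibration('top')
cx,cy,_=pix2w(c,[(245,182)],60)[0];cx,cy=round(cx),round(cy);print(cx,cy)
R=rect(im,c,60,cx,cy,150,270,1.4);cv2.imwrite('pics/rect0.png',R)
for t in tile(rect(im,c,68,cx,cy,150,270,1.4),cx,cy,150,270,1.4):print(t)
E
```

```text
567 44
(array([556.5,  63.1]), array([116.8, 166.3]), 82.13, array([[602.9, 153.5],
       [625.7, -11.2],
       [510. , -27.2],
       [487.3, 137.5]], dtype=float32))
(array([ 573.1, -191.4]), array([183.6,  67.9]), 90.0, array([[ 664.9, -157.4],
       [ 664.9, -225.3],
       [ 481.3, -225.3],
       [ 481.3, -157.4]], dtype=float32))
```

View pics/rect0.png

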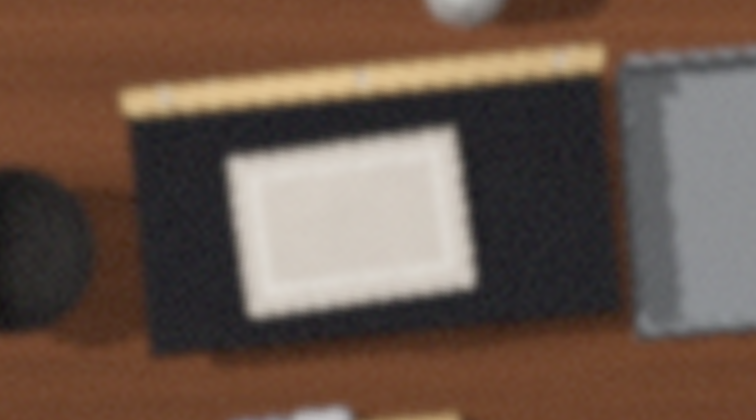

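The crop confirms it: an off-white tile, measured 117x166 mm (bloated by the threshold), at world (556,63). Ledge centre is about (562,45) with yaw about 0.09, and the crate is at the -y end. I'll move to a point in front of the near edge with the jaws open along the ledge.

Request:
jog_arm --deltas '[{"gripper":-1,"translation":[0.1,0.385,0],"dr":[0,0,-0.0193]},{"gripper":-1,"translation":[0.1,0.385,0],"dr":[0,0,-0.0193]},{"gripper":-1,"translation":[0.1,0.385,0],"dr":[0,0,-0.0193]},{"gripper":-1,"translation":[0.1,0.385,0],"dr":[0,0,-0.0193]},{"gripper":-1,"translation":[0.1,0.385,0],"dr":[0,0,-0.0193]},{"gripper":-1,"translation":[0.1,0.385,0],"dr":[0,0,-0.0193]},{"gripper":-1,"translation":[0.1,0.385,0],"dr":[0,0,-0.0193]},{"gripper":-1,"translation":[0.1,0.385,0],"dr":[0,0,-0.0193]},{"gripper":-1,"translation":[0.1,0.385,0],"dr":[0,0,-0.0193]},{"gripper":-1,"translation":[0.1,0.385,0],"dr":[0,0,-0.0193]},{"gripper":-1,"translation":[0.1,0.385,0],"dr":[0,0,-0.0193]},{"gripper":-1,"translation":[0.1,0.385,0],"dr":[0,0,-0.0193]}]'

```text
clock: 1.1
eef_pos: [393.3, -98.2, 226.0]
tcp_rot: [-3.141, -0.0, -1.484]
contact_force: [0.3, 0.1, -0.1]
opening: 1.001
```

Request:
jog_arm --deltas '[{"gripper":-1,"translation":[0.1,0.385,0],"dr":[0,0,0]},{"gripper":-1,"translation":[0.1,0.385,0],"dr":[0,0,0]},{"gripper":-1,"translation":[0.1,0.385,0],"dr":[0,0,0]},{"gripper":-1,"translation":[0.1,0.38,0],"dr":[0,0,0]},{"gripper":-1,"translation":[0,0,0],"dr":[0,0,0]},{"gripper":-1,"translation":[0,0,0],"dr":[0,0,0]}]'

```text
clock: 1.6
eef_pos: [433.4, 55.3, 225.7]
tcp_rot: [3.141, -0.0, -1.477]
contact_force: [-0.2, 0.4, -0.3]
opening: 0.997
```

Run:
```python
from h import *
im,c=snap('wrist','w1.png'); s=r.sense(); print(s['eef_pos'],s['tcp_rot'],s['qpos'],s['contact_force'])
print(np.round(c['world_from_camera'],2))
P=lambda x,y,z:w2pix(c,[(x,y,z)])[0].round(0)
print([P(*p) for p in [(630,220,60),(660,-117,60),(496,-127,60),(464,205,60)]])
```

```text
[433.01166799  53.99342495 225.63041628] [ 3.14054787e+00 -3.59074824e-04 -1.47924925e+00] [ 1.20876790e-01  5.37360439e-02  2.01541281e+00 -3.73524622e-04
  1.07349870e+00  1.60030459e+00] [ 0.05157483 -0.84437024 -0.17381566]
[[ 9.0000e-02 -9.5000e-01 -3.1000e-01  5.1409e+02]
 [-1.0000e+00 -9.0000e-02 -3.0000e-02  6.2630e+01]
 [ 0.0000e+00  3.1000e-01 -9.5000e-01  3.7370e+02]
 [ 0.0000e+00  0.0000e+00  0.0000e+00  1.0000e+00]]
[array([ 90., -54.]), array([462., -47.]), array([435., 130.]), array([108., 130.])]
```

View pics/w1.png

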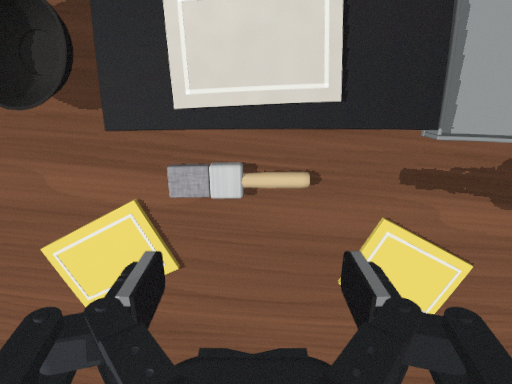

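The wrist view shows the ledge's near edge along row 130, from (105,130) to (449,130). The tile's near corners are at (175,108) and (341,101), and the brush at (240,180) is clear of the path. I'll convert these to world positions.

Run:
```python
from h import *
c=r.calibration('wrist')
L=pix2w(c,[(105,130),(449,130)],60);T=pix2w(c,[(175,106),(341,99)],68)
print(L.round(1),np.linalg.norm(L[0]-L[1]));print(T.round(1),np.linalg.norm(T[0]-T[1]))
for a in(L,T): d=a[0]-a[1];print(np.arctan2(-d[0],d[1]))
th=np.arctan2(-(L[0]-L[1])[0],(L[0]-L[1])[1]);ex=np.array([np.cos(th),np.sin(th)]);print('ledge',L.mean(0)[:2]+85*ex,th)
```

```text
[[ 463.7  206.3   60. ]
 [ 496.7 -143.6   60. ]] 351.45150697420524
[[493.3 133.3  68. ]
 [514.3 -23.4  68. ]] 158.1667694791548
0.09400530615248581
0.1330755944710586
ledge [564.78625531  39.35369763] 0.09400530615248581
```

Ledge centre is about (564,45) with yaw 0.092. The tile sits at lx about -4, ly about 15 and is 0.04 askew. I'll lower onto the bare strip in front of the tile to find the tip height.

Request:
jog_arm --deltas '[{"gripper":-1,"translation":[0.26,0,-0.25],"dr":[0,0,0]},{"gripper":-1,"translation":[0.26,0,-0.25],"dr":[0,0,0]},{"gripper":-1,"translation":[0,0,-0.3],"dr":[0,0,0]},{"gripper":-1,"translation":[0,0,-0.3],"dr":[0,0,0]},{"gripper":-1,"translation":[0,0,-0.2],"dr":[0,0,0]},{"gripper":-1,"translation":[0,0,-0.1],"dr":[0,0,0]},{"gripper":-1,"translation":[0,0,0],"dr":[0,0,0]},{"gripper":-1,"translation":[0,0,0],"dr":[0,0,0]}]'

```text
clock: 2.32
eef_pos: [485.4, 52.5, 86.3]
tcp_rot: [3.141, -0.0, -1.483]
contact_force: [-0.4, -0.3, -0.5]
opening: 0.998
```

Request:
jog_arm --deltas '[{"gripper":-1,"translation":[0,0,-0.05],"dr":[0,0,0]},{"gripper":-1,"translation":[0,0,-0.02],"dr":[0,0,0]},{"gripper":-1,"translation":[0,0,0],"dr":[0,0,0]}]'

```text
clock: 2.57
eef_pos: [485.8, 53.5, 79.6]
tcp_rot: [-3.14, 0.0, -1.482]
contact_force: [0.2, -0.4, -0.6]
opening: 1.004
```

Request:
jog_arm --deltas '[{"gripper":-1,"translation":[0,0,-0.03],"dr":[0,0,0]},{"gripper":-1,"translation":[0,0,0],"dr":[0,0,0]}]'

```text
clock: 2.73
eef_pos: [485.5, 53.5, 76.1]
tcp_rot: [-3.141, 0.0, -1.482]
contact_force: [0.5, 0.6, 0.7]
opening: 1.0
```

Request:
jog_arm --deltas '[{"gripper":-1,"translation":[0,0,-0.02],"dr":[0,0,0]},{"gripper":-1,"translation":[0,0,0],"dr":[0,0,0]}]'

```text
clock: 2.9
eef_pos: [485.3, 53.5, 73.8]
tcp_rot: [3.141, 0.0, -1.482]
contact_force: [-0.2, 1.0, -0.4]
opening: 0.998
```

Run:
```python
from h import *
im,c=snap('wrist','w2.png')
```

```text
(no output)
```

View pics/w2.png

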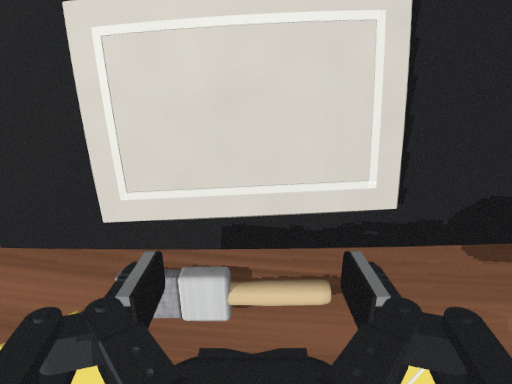

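Run:
```python
from h import *
c=r.calibration('wrist');s=r.sense();e=s['eef_pos'];R=lambda a,b:e[:2]+a*np.array([.996,.092])+b*np.array([-.092,.996])
for f in (-11,0,11):
  for h in (-12,-6,0,6): print(f,h,w2pix(c,[[*R(f,42.5),e[2]+h],[*R(f,-42.5),e[2]+h]]).round().tolist())
print(w2pix(c,[[486,53,60]]), e)
```

```text
-11 -12 [[179.0, 257.0], [325.0, 256.0]]
-11 -6 [[177.0, 262.0], [327.0, 262.0]]
-11 0 [[174.0, 268.0], [330.0, 267.0]]
-11 6 [[172.0, 274.0], [332.0, 273.0]]
0 -12 [[178.0, 240.0], [326.0, 239.0]]
0 -6 [[175.0, 245.0], [329.0, 244.0]]
0 0 [[173.0, 250.0], [331.0, 250.0]]
0 6 [[170.0, 256.0], [334.0, 255.0]]
11 -12 [[176.0, 222.0], [328.0, 222.0]]
11 -6 [[173.0, 227.0], [330.0, 226.0]]
11 0 [[171.0, 231.0], [333.0, 231.0]]
11 6 [[168.0, 236.0], [336.0, 236.0]]
[[252.9936997 237.391559 ]] [485.34743691  53.52902154  73.90673902]
```

The wrist view shows the fingertips at about (150,253) and (345,253), close to the ledge edge at row 247. The tile's near edge is ahead of them at row 213. I'll feel for the board in small steps.

Request:
jog_arm --deltas '[{"gripper":-1,"translation":[0,0,-0.015],"dr":[0,0,0]},{"gripper":-1,"translation":[0,0,0],"dr":[0,0,0]}]'

```text
clock: 3.12
eef_pos: [485.3, 53.5, 72.3]
tcp_rot: [3.141, -0.0, -1.482]
contact_force: [0.8, 0.5, -0.5]
opening: 0.997
```

Request:
jog_arm --deltas '[{"gripper":-1,"translation":[0,0,-0.01],"dr":[0,0,0]},{"gripper":-1,"translation":[0,0,0],"dr":[0,0,0]}]'

```text
clock: 3.28
eef_pos: [485.4, 53.5, 71.3]
tcp_rot: [3.141, 0.0, -1.482]
contact_force: [0.1, 1.3, 0.2]
opening: 1.001
```

Request:
jog_arm --deltas '[{"gripper":-1,"translation":[0,0,-0.01],"dr":[0,0,0]},{"gripper":-1,"translation":[0,0,0],"dr":[0,0,0]}]'

```text
clock: 3.45
eef_pos: [485.4, 53.5, 70.3]
tcp_rot: [3.141, -0.0, -1.482]
contact_force: [-0.1, -0.1, -0.4]
opening: 1.001
```

Request:
jog_arm --deltas '[{"gripper":-1,"translation":[0,0,-0.01],"dr":[0,0,0]},{"gripper":-1,"translation":[0,0,0],"dr":[0,0,0]}]'

```text
clock: 3.62
eef_pos: [485.3, 53.5, 69.3]
tcp_rot: [3.141, -0.0, -1.482]
contact_force: [0.2, -0.1, 0.8]
opening: 0.999
```

Run:
```python
from h import *
im,c=snap('scene','s2.png');s=r.sense();e=s['eef_pos']
u,v=w2pix(c,[e])[0].round().astype(int);print(u,v,e)
k=im[max(v-75,0):v+65,max(u-90,0):u+100];cv2.imwrite('pics/s2c.png',cv2.resize(k,None,fx=4,fy=4,interpolation=2))
print(((w2pix(c,[e,[*e[:2],60]])-[max(u-90,0),max(v-75,0)])*4).round())
```

```text
238 188 [485.37404155  53.48191052  69.40790901]
[[358. 301.]
 [358. 311.]]
```

View pics/s2c.png

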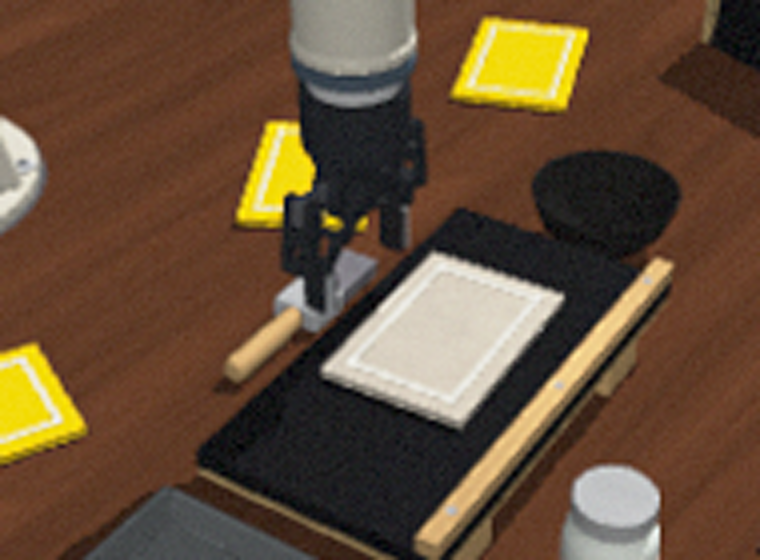

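The scene crop disagrees with the nominal 12 mm tip lead: the fingertips at (318,310) and (395,245) appear well above the board, which matches the wrist picture. I'll keep feeling downwards.

Request:
jog_arm --deltas '[{"gripper":-1,"translation":[0,0,-0.02],"dr":[0,0,0]},{"gripper":-1,"translation":[0,0,-0.02],"dr":[0,0,0]},{"gripper":-1,"translation":[0,0,0],"dr":[0,0,0]}]'

```text
clock: 3.92
eef_pos: [485.2, 53.5, 65.1]
tcp_rot: [3.141, -0.0, -1.482]
contact_force: [-0.5, -0.7, 0.5]
opening: 1.002
```

Request:
jog_arm --deltas '[{"gripper":-1,"translation":[0,0,-0.02],"dr":[0,0,0]},{"gripper":-1,"translation":[0,0,-0.01],"dr":[0,0,0]},{"gripper":-1,"translation":[0,0,0],"dr":[0,0,0]}]'

```text
clock: 4.17
eef_pos: [485.3, 53.5, 62.2]
tcp_rot: [3.141, 0.0, -1.482]
contact_force: [-0.4, -0.3, -0.2]
opening: 1.001
```

Run:
```python
from h import *
im,c=snap('wrist','w3.png');sm,cs=snap('scene','s3.png')
e=r.sense()['eef_pos']
A=cv2.resize(im[200:384,60:450],None,fx=2,fy=2,interpolation=2)
B=cv2.resize(sm[130:220,190:290],None,fx=2.2,fy=2.2,interpolation=2)
for f,h,col in((0,-25,(0,0,255)),(0,-12,(0,255,0)),(0,0,(255,0,0))):
  for b in(42.5,-42.5):
    p=[*(e[:2]+b*np.array([-.092,.996])),e[2]+h]
    cv2.circle(A,tuple(((w2pix(c,[p])[0]-[60,200])*2).astype(int)),3,col,-1)
    q=((w2pix(cs,[p])[0]-[190,130])*2.2).astype(int);cv2.circle(B,tuple(q),1,col,-1)
C=np.zeros((A.shape[0]+B.shape[0],A.shape[1],3),np.uint8);C[:A.shape[0]]=A;C[A.shape[0]:,:B.shape[1]]=B
cv2.imwrite('pics/c3.png',C);print(C.shape)
```

```text
(566, 780, 3)
```

View pics/c3.png

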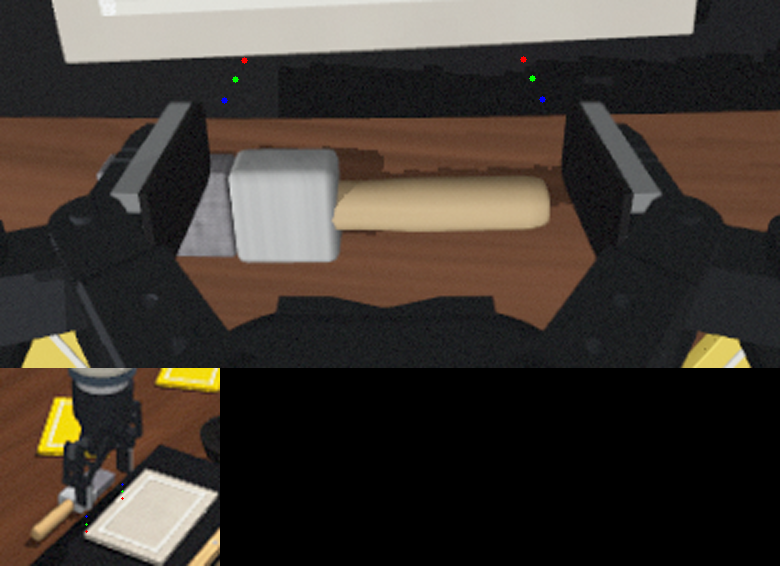

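The pads' 85 mm gap spans 180 px, against 157 px expected at the TCP's height. Together with the scene view, that puts the fully open tips about 20 mm *above* the TCP. I'll raise, half-close so the pads swing forward while keeping two-point contact, and feel for the board again.

Request:
jog_arm --deltas '[{"gripper":-1,"translation":[0,0,0.3],"dr":[0,0,0]},{"gripper":0,"translation":[0,0,0.08],"dr":[0,0,0]},{"gripper":0,"translation":[0,0,0],"dr":[0,0,0]},{"gripper":0,"translation":[0,0,0],"dr":[0,0,0]},{"gripper":0,"translation":[0,0,0],"dr":[0,0,0]},{"gripper":0,"translation":[0,0,0],"dr":[0,0,0]},{"gripper":0,"translation":[0,0,0],"dr":[0,0,0]},{"gripper":0,"translation":[0,0,0],"dr":[0,0,0]}]'

```text
clock: 4.93
eef_pos: [485.0, 53.4, 99.9]
tcp_rot: [3.14, 0.0, -1.482]
contact_force: [0.5, -0.2, 0.4]
opening: 0.498
```

Run:
```python
from h import *
im,c=snap('wrist','w4.png');sm,cs=snap('scene','s4.png');s=r.sense();e=s['eef_pos'];print(e,s['opening'])
A=cv2.resize(im[180:384,60:450],None,fx=2,fy=2,interpolation=2)
u,v=w2pix(cs,[e])[0].astype(int)
B=cv2.resize(sm[v-45:v+15,u-40:u+40],None,fx=4,fy=4,interpolation=2)[:190]
for h,col in((-25,(0,0,255)),(-12,(0,255,0)),(0,(255,0,0))):
  for b in(21,-21):
    p=[*(e[:2]+b*np.array([-.092,.996])),e[2]+h]
    cv2.circle(A,tuple(((w2pix(c,[p])[0]-[60,180])*2).astype(int)),3,col,-1)
    q=((w2pix(cs,[p])[0]-[u-40,v-45])*4).astype(int);cv2.circle(B,tuple(q),2,col,-1)
C=np.zeros((600,780,3),np.uint8);C[:A.shape[0]]=A;C[A.shape[0]:A.shape[0]+B.shape[0],:B.shape[1]]=B
cv2.imwrite('pics/c4.png',C)
```

```text
[485.20234261  53.45866375 100.0837877 ] 0.4987719037389522
```

View pics/c4.png

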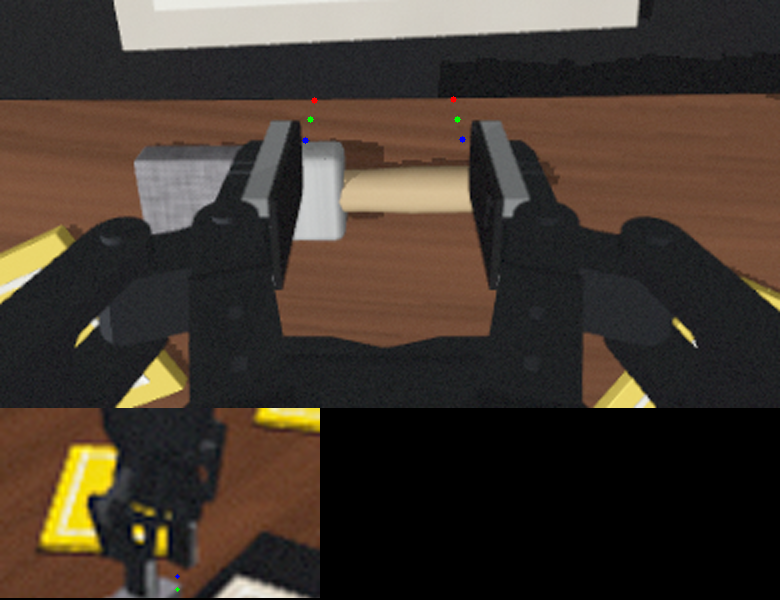

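The half-open pads span 85 px for 42 mm, with the front tip corner at row 241. That puts the tips about 10 mm behind the reported TCP, so I expect board contact near TCP z=50.

Request:
jog_arm --deltas '[{"gripper":0,"translation":[0,0,-0.25],"dr":[0,0,0]},{"gripper":0,"translation":[0,0,-0.15],"dr":[0,0,0]},{"gripper":0,"translation":[0,0,0],"dr":[0,0,0]}]'

```text
clock: 5.28
eef_pos: [483.5, 53.3, 58.1]
tcp_rot: [3.137, -0.0, -1.482]
contact_force: [-0.7, 0.3, -0.0]
opening: 0.498
```

Request:
jog_arm --deltas '[{"gripper":0,"translation":[0,0,-0.02],"dr":[0,0,0]},{"gripper":0,"translation":[0,0,-0.02],"dr":[0,0,0]},{"gripper":0,"translation":[0,0,0],"dr":[0,0,0]}]'

```text
clock: 5.53
eef_pos: [485.9, 53.5, 56.9]
tcp_rot: [-3.141, 0.0, -1.482]
contact_force: [0.5, 0.7, 0.5]
opening: 0.502
```

Request:
jog_arm --deltas '[{"gripper":0,"translation":[0,0,-0.02],"dr":[0,0,0]},{"gripper":0,"translation":[0,0,0],"dr":[0,0,0]}]'

```text
clock: 5.7
eef_pos: [485.7, 53.5, 54.8]
tcp_rot: [-3.141, 0.0, -1.482]
contact_force: [-0.0, -0.9, -0.2]
opening: 0.497
```

Request:
jog_arm --deltas '[{"gripper":0,"translation":[0,0,-0.02],"dr":[0,0,0]},{"gripper":0,"translation":[0,0,0],"dr":[0,0,0]}]'

```text
clock: 5.87
eef_pos: [485.9, 53.5, 52.9]
tcp_rot: [-3.141, 0.0, -1.482]
contact_force: [0.7, 0.5, 1.5]
opening: 0.502
```

Request:
jog_arm --deltas '[{"gripper":0,"translation":[0,0,-0.02],"dr":[0,0,0]},{"gripper":0,"translation":[0,0,0],"dr":[0,0,0]}]'

```text
clock: 6.03
eef_pos: [485.9, 53.5, 52.7]
tcp_rot: [-3.141, 0.0, -1.482]
contact_force: [-8.6, -0.8, 35.2]
opening: 0.496
```

Request:
jog_arm --deltas '[{"gripper":0,"translation":[0,0,-0.015],"dr":[0,0,0]},{"gripper":0,"translation":[0,0,0],"dr":[0,0,0]}]'

```text
clock: 6.2
eef_pos: [486.0, 53.6, 52.6]
tcp_rot: [-3.141, 0.0, -1.482]
contact_force: [-16.2, -1.8, 57.4]
opening: 0.501
```

Request:
jog_arm --deltas '[{"gripper":0,"translation":[0,0,-0.015],"dr":[0,0,0]},{"gripper":0,"translation":[0,0,0],"dr":[0,0,0]}]'

```text
clock: 6.37
eef_pos: [486.0, 53.5, 52.5]
tcp_rot: [-3.141, 0.0, -1.482]
contact_force: [-22.9, -2.0, 80.5]
opening: 0.499
```

The board is at TCP z=52.8 with the half-open grip. I'll back off to about 3.5 mm above it and push towards the batten.

Request:
jog_arm --deltas '[{"gripper":0,"translation":[0,0,0.085],"dr":[0,0,0]},{"gripper":0,"translation":[0,0,0],"dr":[0,0,0]}]'

```text
clock: 6.53
eef_pos: [486.7, 53.6, 58.0]
tcp_rot: [-3.138, 0.0, -1.482]
contact_force: [1.2, 0.3, -0.3]
opening: 0.499
```

Request:
jog_arm --deltas '[{"gripper":0,"translation":[0.04,0.0037,0],"dr":[0,0,0]},{"gripper":0,"translation":[0.04,0.0037,0],"dr":[0,0,0]},{"gripper":0,"translation":[0.04,0.0037,0],"dr":[0,0,0]},{"gripper":0,"translation":[0.04,0.0037,0],"dr":[0,0,0]},{"gripper":0,"translation":[0.04,0.0037,0],"dr":[0,0,0]},{"gripper":0,"translation":[0.03,0.0028,0],"dr":[0,0,0]}]'

```text
clock: 7.03
eef_pos: [509.0, 55.7, 55.5]
tcp_rot: [3.141, -0.0, -1.482]
contact_force: [-0.3, -1.3, -0.8]
opening: 0.502
```

Request:
jog_arm --deltas '[{"gripper":0,"translation":[0.03,0.0028,0],"dr":[0,0,0]},{"gripper":0,"translation":[0.03,0.0028,0],"dr":[0,0,0]},{"gripper":0,"translation":[0.03,0.0028,0],"dr":[0,0,0]},{"gripper":0,"translation":[0.02,0.0018,0],"dr":[0,0,0]},{"gripper":0,"translation":[0,0,0],"dr":[0,0,0]}]'

```text
clock: 7.45
eef_pos: [520.1, 56.7, 56.0]
tcp_rot: [-3.141, 0.0, -1.482]
contact_force: [-0.3, 0.5, -0.0]
opening: 0.504
```

Run:
```python
from h import *
im,c=snap('wrist','w5.png');s=r.sense();print(s['eef_pos'],s['contact_force'])
print(np.round(w2pix(c,[[*(np.array([564,45])+a*np.array([.996,.092])+b*np.array([-.092,.996])),z] for a,b,z in((85,0,60),(85,-100,60),(-85,0,60),(-25,15,68),(-85,170,60))])))
```

```text
[519.88794404  56.66277131  56.05546959] [0.69901362 0.35993944 0.83303404]
[[289. -26.]
 [513. -11.]
 [280. 319.]
 [253. 229.]
 [ -2. 312.]]
```

View pics/w5.png

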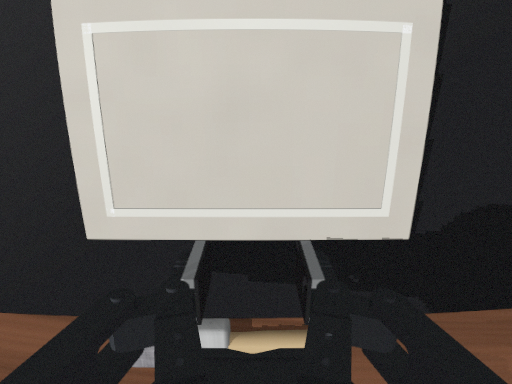

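The wrist view shows the tile square on both fingertips, with its near edge along row 240 against about row 229 when flush. That leaves roughly 7 mm, so I'll continue until the batten is felt.

Request:
jog_arm --deltas '[{"gripper":0,"translation":[0.02,0.0018,0],"dr":[0,0,0]},{"gripper":0,"translation":[0.02,0.0018,0],"dr":[0,0,0]},{"gripper":0,"translation":[0,0,0],"dr":[0,0,0]}]'

```text
clock: 7.75
eef_pos: [523.7, 57.0, 56.1]
tcp_rot: [-3.141, 0.0, -1.482]
contact_force: [0.1, 0.1, 0.0]
opening: 0.497
```

Request:
jog_arm --deltas '[{"gripper":0,"translation":[0.015,0.0014,0],"dr":[0,0,0]},{"gripper":0,"translation":[0,0,0],"dr":[0,0,0]}]'

```text
clock: 7.92
eef_pos: [524.9, 57.1, 56.0]
tcp_rot: [3.141, -0.0, -1.482]
contact_force: [-2.1, -0.3, 0.0]
opening: 0.502
```

Request:
jog_arm --deltas '[{"gripper":0,"translation":[0.01,0.0009,0],"dr":[0,0,0]},{"gripper":0,"translation":[0,0,0],"dr":[0,0,0]}]'

```text
clock: 8.08
eef_pos: [525.8, 57.2, 56.0]
tcp_rot: [3.141, -0.0, -1.482]
contact_force: [-2.6, -1.2, 1.5]
opening: 0.501
```

Request:
jog_arm --deltas '[{"gripper":0,"translation":[0.01,0.0009,0],"dr":[0,0,0]},{"gripper":0,"translation":[0,0,0],"dr":[0,0,0]}]'

```text
clock: 8.25
eef_pos: [525.9, 57.2, 55.8]
tcp_rot: [3.139, -0.0, -1.482]
contact_force: [-4.8, -1.4, 4.3]
opening: 0.502
```

The tile is flush: the force rose at the predicted place, x about 526. Next I back off, raise, turn a quarter turn and go behind the bowl-side end of the tile.

Request:
jog_arm --deltas '[{"gripper":0,"translation":[-0.15,-0.014,0.0],"dr":[0,0,0]},{"gripper":0,"translation":[0,0,0.35],"dr":[0,0,0]},{"gripper":0,"translation":[0,0,0.35],"dr":[0,0,0]},{"gripper":0,"translation":[0.05,0.08,0],"dr":[0,0,0.0716]},{"gripper":0,"translation":[0.05,0.08,0],"dr":[0,0,0.0716]},{"gripper":0,"translation":[0.05,0.08,0],"dr":[0,0,0.0716]},{"gripper":0,"translation":[0.05,0.08,0],"dr":[0,0,0.0716]},{"gripper":0,"translation":[0.05,0.08,0],"dr":[0,0,0.0716]},{"gripper":0,"translation":[0.05,0.08,0],"dr":[0,0,0.0716]},{"gripper":0,"translation":[0.05,0.08,0],"dr":[0,0,0.0716]},{"gripper":0,"translation":[0.05,0.08,0],"dr":[0,0,0.0716]}]'

```text
clock: 9.17
eef_pos: [552.8, 120.5, 126.2]
tcp_rot: [-3.141, -0.001, -0.576]
contact_force: [-0.2, 0.1, -0.3]
opening: 0.499
```

Request:
jog_arm --deltas '[{"gripper":0,"translation":[0.05,0.085,0],"dr":[0,0,0.0716]},{"gripper":0,"translation":[0.05,0.085,0],"dr":[0,0,0.0716]},{"gripper":0,"translation":[0.05,0.085,0],"dr":[0,0,0.0716]},{"gripper":0,"translation":[0.05,0.085,0],"dr":[0,0,0.0716]},{"gripper":0,"translation":[0.05,0.085,0],"dr":[0,0,0.0716]},{"gripper":0,"translation":[0.03,0.085,0],"dr":[0,0,0.0716]},{"gripper":0,"translation":[0,0,0],"dr":[0,0,0]},{"gripper":0,"translation":[0,0,0],"dr":[0,0,0]}]'

```text
clock: 9.83
eef_pos: [580.2, 171.2, 125.9]
tcp_rot: [-3.142, -0.001, 0.09]
contact_force: [0.2, -0.7, 0.6]
opening: 0.497
```

Run:
```python
from h import *
im,c=snap('wrist','w6.png');t,ct=snap('top','top6.png');s=r.sense();e=s['eef_pos'];print(e,s['tcp_rot'])
print('ledge',(e[:2]-[564,45])@np.array([[.9958,-.092],[.092,.9958]]))
cv2.imwrite('pics/rect6.png',rect(t,ct,60,567,44,150,270,1.4))
P=w2pix(c,[[*(np.array([564,45])+a*np.array([.996,.092])+b*np.array([-.092,.996])),z] for a,b,z in((-25,95,68),(85,95,68),(85,170,60),(-85,170,60))]);print(P.round())
```

```text
[579.75613194 170.53460375 125.87377068] [3.14140740e+00 1.08848928e-04 8.93955917e-02]
ledge [ 27.23913974 123.55779428]
[[180. 246.]
 [329. 245.]
 [334. 142.]
 [ 91. 144.]]
```

View pics/w6.png

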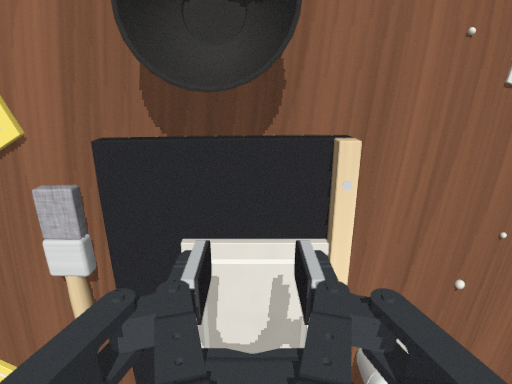

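The wrist view shows the tile's end at row 240 and the ledge's end at row 138. The tile is flush with the batten, edge at col 329 against the batten face at col 331. The fingers are centred over the strip beyond the tile's end, so I'll descend 5 mm further back for safety.

Request:
jog_arm --deltas '[{"gripper":0,"translation":[0,0.05,-0.2],"dr":[0,0,0]},{"gripper":0,"translation":[0,0,-0.2],"dr":[0,0,0]},{"gripper":0,"translation":[0,0,-0.15],"dr":[0,0,0]},{"gripper":0,"translation":[0,0,-0.1],"dr":[0,0,0]},{"gripper":0,"translation":[0,0,-0.045],"dr":[0,0,0]},{"gripper":0,"translation":[0,0,0],"dr":[0,0,0]},{"gripper":0,"translation":[0,0,0],"dr":[0,0,0]}]'

```text
clock: 10.52
eef_pos: [580.2, 175.8, 56.9]
tcp_rot: [-3.142, -0.0, 0.092]
contact_force: [0.3, 0.6, 0.1]
opening: 0.498
```

Request:
jog_arm --deltas '[{"gripper":0,"translation":[0.0055,-0.06,0],"dr":[0,0,0]},{"gripper":0,"translation":[0.0055,-0.06,0],"dr":[0,0,0]},{"gripper":0,"translation":[0.0055,-0.06,0],"dr":[0,0,0]},{"gripper":0,"translation":[0.0055,-0.06,0],"dr":[0,0,0]},{"gripper":0,"translation":[0.0055,-0.06,0],"dr":[0,0,0]},{"gripper":0,"translation":[0.0055,-0.06,0],"dr":[0,0,0]},{"gripper":0,"translation":[0.0055,-0.06,0],"dr":[0,0,0]},{"gripper":0,"translation":[0.0055,-0.06,0],"dr":[0,0,0]},{"gripper":0,"translation":[0.0055,-0.06,0],"dr":[0,0,0]},{"gripper":0,"translation":[0.0055,-0.06,0],"dr":[0,0,0]}]'

```text
clock: 11.35
eef_pos: [585.5, 115.4, 56.5]
tcp_rot: [-3.142, -0.0, 0.093]
contact_force: [-0.7, 3.4, 2.4]
opening: 0.504
```

Request:
jog_arm --deltas '[{"gripper":0,"translation":[0.0055,-0.06,0],"dr":[0,0,0]},{"gripper":0,"translation":[0.0055,-0.06,0],"dr":[0,0,0]},{"gripper":0,"translation":[0.0055,-0.06,0],"dr":[0,0,0]},{"gripper":0,"translation":[0.0055,-0.06,0],"dr":[0,0,0]},{"gripper":0,"translation":[0.0055,-0.06,0],"dr":[0,0,0]},{"gripper":0,"translation":[0.0055,-0.06,0],"dr":[0,0,0]},{"gripper":0,"translation":[0.0055,-0.06,0],"dr":[0,0,0]},{"gripper":0,"translation":[0.0055,-0.06,0],"dr":[0,0,0]},{"gripper":0,"translation":[0.0055,-0.06,0],"dr":[0,0,0]},{"gripper":0,"translation":[0.0055,-0.06,0],"dr":[0,0,0]},{"gripper":0,"translation":[0.0055,-0.06,0],"dr":[0,0,0]},{"gripper":0,"translation":[0.0055,-0.06,0],"dr":[0,0,0]}]'

```text
clock: 12.35
eef_pos: [592.0, 43.3, 56.4]
tcp_rot: [3.142, 0.0, 0.093]
contact_force: [-0.0, 3.3, 2.1]
opening: 0.501
```

Run:
```python
from h import *
t,ct=snap('scene','s7.png');cv2.imwrite('pics/s7c.png',cv2.resize(t[130:330,140:360],None,fx=3,fy=3,interpolation=2)[:600])
w,c=snap('wrist','w7.png');e=r.sense()['eef_pos'];print(e,(e[:2]-[564,45])@np.array([[.9958,-.092],[.092,.9958]]))
```

```text
[591.88923293  42.6600479   56.28331521] [27.55682256 -4.89593373]
```

View pics/s7c.png

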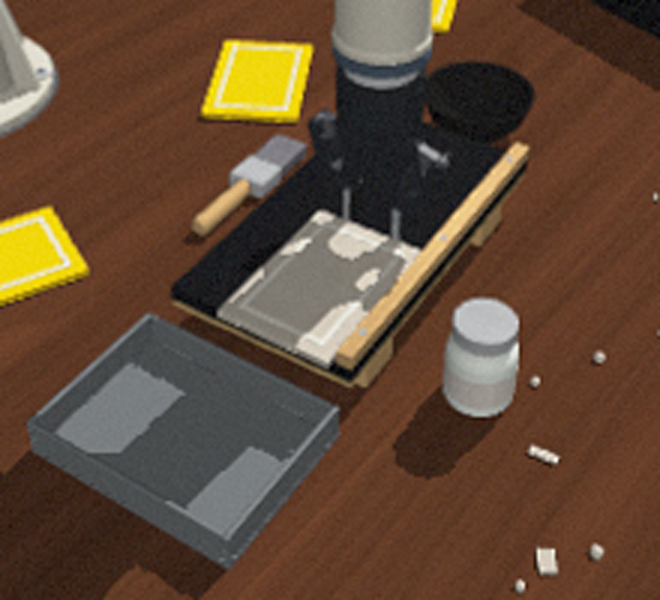

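The scene crop shows the tile flush along the batten and square, its leading end about level with the ledge's end, and the crate untouched. I'll measure the overhang directly from this picture.

Run:
```python
from h import *
c=r.calibration('scene')
M=np.array([[.9958,-.092],[.092,.9958]])
f=lambda p,z:((pix2w(c,np.array(p)/3+[140,130],z)[:,:2]-[564,45])@M).round(1).tolist()
print('tile lead top',f([(219,309),(325,358)],68));print('tile rear top',f([(320,211),(422,245)],68))
print('ledge end',f([(175,298),(355,368)],60), 'ledge far corner batten top',f([(518,143),(342,352)],74))
```

```text
tile lead top [[-26.0, -171.9], [79.7, -171.2]]
tile rear top [[-25.4, -15.9], [78.3, -7.2]]
ledge end [[-71.6, -175.0], [101.9, -161.0]] ledge far corner batten top [[86.7, 175.1], [90.7, -163.2]]
```

The overhang is now about 8 mm (±4), so I need about 44 mm more.

Request:
jog_arm --deltas '[{"gripper":0,"translation":[0.0055,-0.06,0],"dr":[0,0,0]},{"gripper":0,"translation":[0.0055,-0.06,0],"dr":[0,0,0]},{"gripper":0,"translation":[0.0055,-0.06,0],"dr":[0,0,0]},{"gripper":0,"translation":[0.0055,-0.06,0],"dr":[0,0,0]},{"gripper":0,"translation":[0.0055,-0.06,0],"dr":[0,0,0]},{"gripper":0,"translation":[0.0055,-0.06,0],"dr":[0,0,0]},{"gripper":0,"translation":[0.0037,-0.04,0],"dr":[0,0,0]},{"gripper":0,"translation":[0.0037,-0.04,0],"dr":[0,0,0]},{"gripper":0,"translation":[0,0,0],"dr":[0,0,0]},{"gripper":0,"translation":[0,0,0],"dr":[0,0,0]}]'

```text
clock: 13.28
eef_pos: [596.1, -0.4, 56.5]
tcp_rot: [3.141, -0.0, 0.092]
contact_force: [-0.2, 0.0, 1.2]
opening: 0.498
```

Request:
jog_arm --deltas '[{"gripper":0,"translation":[-0.01,0.1,0],"dr":[0,0,0]},{"gripper":0,"translation":[-0.01,0.1,0],"dr":[0,0,0]},{"gripper":0,"translation":[0,0,0.3],"dr":[0,0,0]},{"gripper":0,"translation":[0,0,0.4],"dr":[0,0,0]},{"gripper":0,"translation":[-0.1,0,0.38],"dr":[0,0,0]},{"gripper":0,"translation":[-0.38,0,0.1],"dr":[0,0,0]},{"gripper":0,"translation":[-0.38,0,0],"dr":[0,0,0]},{"gripper":0,"translation":[-0.38,0,0],"dr":[0,0,0]},{"gripper":0,"translation":[-0.38,0,0],"dr":[0,0,0]},{"gripper":0,"translation":[-0.38,0,0],"dr":[0,0,0]},{"gripper":0,"translation":[0,0,0],"dr":[0,0,0]},{"gripper":0,"translation":[0,0,0],"dr":[0,0,0]}]'

```text
clock: 14.28
eef_pos: [392.4, 20.7, 174.7]
tcp_rot: [-3.141, -0.0, 0.094]
contact_force: [-0.1, 0.1, 0.4]
opening: 0.504
```

Run:
```python
from h import *
s=r.sense();print(s['eef_pos'],s['contact_force'])
t,ct=snap('top','top8.png');m,cs=snap('scene','s8.png')
A=rect(t,ct,60,567,14,130,250,1.4)[:340,:700]
c=rect(m,cs,64,570,-50,110,220,1.6)
cv2.imwrite('pics/r8.png',np.vstack([A[:290],cv2.resize(c,(700,300))]))
M=np.array([[.9958,-.092],[.092,.9958]])
for x in tile(rect(t,ct,68,567,14,130,250,1.4),567,14,130,250,1.4):print(x,((x[3]-[564,45])@M).round(1).tolist())
```

```text
[392.41910276  20.7074102  174.69825287] [-0.13365839  0.11379709  0.3830942 ]
(array([559.9, -66. ]), array([244.3, 338.6]), 90.0, array([[ 682. ,  103.3],
       [ 682. , -235.3],
       [ 437.7, -235.3],
       [ 437.7,  103.3]], dtype=float32)) [[122.9, 47.2], [91.7, -290.0], [-151.6, -267.5], [-120.4, 69.7]]
```

View pics/r8.png

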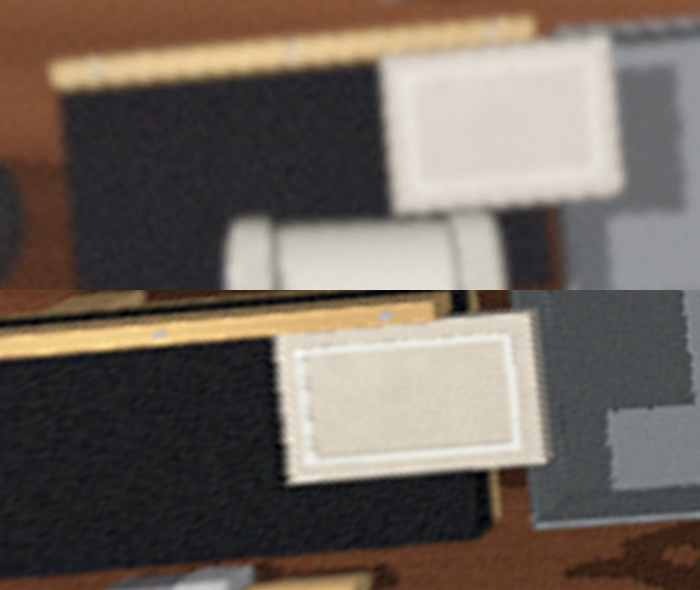

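Both rectified views show the tile square and flush along the batten, sticking out over the crate end. The overhang estimates differ (about 54 mm from the top, about 40 mm from the scene). I've used all 12 views, so I'll settle it numerically by moving the wrist camera over that end and reading intensity profiles.

The wrist camera sits about 82 mm from the TCP along +y at this yaw, so I'll go to about (530,-200) at z=225.

Request:
jog_arm --deltas '[{"gripper":0,"translation":[0,-0.35,0.2],"dr":[0,0,0]},{"gripper":0,"translation":[0,-0.35,0.2],"dr":[0,0,0]},{"gripper":0,"translation":[0,-0.38,0.1],"dr":[0,0,0]},{"gripper":0,"translation":[0.1,-0.38,0],"dr":[0,0,0]},{"gripper":0,"translation":[0.25,-0.3,0],"dr":[0,0,0]},{"gripper":0,"translation":[0.25,-0.3,0],"dr":[0,0,0]},{"gripper":0,"translation":[0.3,-0.2,0],"dr":[0,0,0]},{"gripper":0,"translation":[0.3,0,0],"dr":[0,0,0]},{"gripper":0,"translation":[0.2,0,0],"dr":[0,0,0]},{"gripper":0,"translation":[0,0,0],"dr":[0,0,0]},{"gripper":0,"translation":[0,0,0],"dr":[0,0,0]}]'

```text
clock: 15.3
eef_pos: [535.7, -206.3, 223.6]
tcp_rot: [-3.141, 0.001, 0.093]
contact_force: [-0.9, 0.7, -0.0]
opening: 0.506
```

Run:
```python
from h import *
w,c=snap('wrist','w9.png');t,ct=snap('top','top9.png');m,cs=snap('scene','s9.png')
print(r.sense()['eef_pos'],np.round(c['world_from_camera'][:3,3]))
ex=np.array([.9958,.092]);ey=np.array([-.092,.9958]);o=np.array([564,45])
def prof(im,c,a,z,b):
    px=w2pix(c,[[*(o+a*ex+y*ey),z] for y in b]).astype(np.float32)
    g=cv2.remap(cv2.GaussianBlur(im,(3,3),0),px[:,0].reshape(-1,1),px[:,1].reshape(-1,1),1).reshape(-1,3)
    return [f'{int(y)}:'+','.join(str(int(q)) for q in k) for y,k in zip(b,g)]
for n,im,cc in(('wrist',w,c),('top',t,ct),('scene',m,cs)):
    print(n,'ledge lx-60');print(*prof(im,cc,-60,60,np.arange(-150,-194,-3)))
    print('ledge lx-40');print(*prof(im,cc,-40,60,np.arange(-150,-194,-3)))
    print('tile lead');print(*prof(im,cc,20,68,np.arange(-205,-234,-3)))
    print('tile rear');print(*prof(im,cc,20,68,np.arange(-45,-75,-3)))
```

```text
[ 533.63022101 -205.88415992  224.14168223] [ 529. -127.  372.]
wrist ledge lx-60
-150:44,42,42 -153:42,41,40 -156:43,41,40 -159:42,41,41 -162:42,40,39 -165:43,40,40 -168:36,45,63 -171:34,47,71 -174:34,48,72 -177:35,47,71 -180:44,53,71 -183:96,96,92 -186:94,93,90 -189:103,102,99 -192:104,104,101
ledge lx-40
-150:45,42,43 -153:43,42,42 -156:44,43,43 -159:42,41,41 -162:40,39,38 -165:43,40,40 -168:35,45,63 -171:33,47,71 -174:34,46,70 -177:33,46,70 -180:41,49,71 -183:92,90,88 -186:92,92,88 -189:103,103,99 -192:102,102,99
tile lead
-205:225,232,232 -208:206,214,217 -211:196,205,210 -214:196,206,210 -217:197,206,211 -220:153,159,162 -223:104,104,100 -226:101,101,97 -229:103,102,99 -232:101,101,97
tile rear
-45:0,0,0 -48:0,0,0 -51:0,0,0 -54:0,0,0 -57:0,0,0 -60:0,0,0 -63:0,0,0 -66:0,0,0 -69:0,0,0 -72:0,0,0
top ledge lx-60
-150:41,38,38 -153:41,39,39 -156:41,39,39 -159:42,39,40 -162:41,40,42 -165:40,41,48 -168:40,43,56 -171:42,48,64 -174:48,54,70 -177:61,64,74 -180:75,75,80 -183:87,86,86 -186:95,93,91 -189:99,97,95 -192:101,99,97
ledge lx-40
-150:41,38,39 -153:41,38,40 -156:41,39,40 -159:41,3
[... 575 characters left out ...]
29,28,27 -165:24,23,22 -168:21,20,19 -171:22,22,23 -174:33,43,49 -177:52,74,88 -180:60,88,112 -183:49,73,105 -186:39,59,96 -189:36,55,93 -192:36,56,92
ledge lx-40
-150:32,30,30 -153:32,31,32 -156:33,31,32 -159:32,29,30 -162:28,25,26 -165:27,24,25 -168:22,20,21 -171:15,13,16 -174:28,36,41 -177:46,65,76 -180:54,79,98 -183:41,58,79 -186:28,40,61 -189:23,33,55 -192:23,34,56
tile lead
-205:209,220,224 -208:192,207,215 -211:187,203,212 -214:184,199,208 -217:166,179,187 -220:131,140,146 -223:102,107,109 -226:87,87,85 -229:80,79,75 -232:79,78,75
tile rear
-45:31,27,26 -48:30,25,25 -51:33,28,28 -54:57,56,57 -57:97,101,105 -60:147,157,164 -63:180,193,201 -66:198,213,220 -69:204,218,222 -72:204,216,220
```

The close overhead wrist view gives ledge end -167 and tile end -220, so the overhang is 53 mm. The scene's shorter figure came from seeing the ledge's dark end face. Last check is flushness and squareness, read across the tile.

Run:
```python
from h import *
ex=np.array([.9958,.092]);ey=np.array([-.092,.9958]);o=np.array([564,45])
def edge(n,f,b,rng,z,ch=0):
    im=cv2.imread('pics/'+f);c=r.calibration(n);a=np.arange(*rng,.5)
    px=w2pix(c,[[*(o+x*ex+b*ey),z] for x in a]).astype(np.float32)
    g=cv2.remap(cv2.GaussianBlur(im,(3,3),0),px[:,0].reshape(-1,1),px[:,1].reshape(-1,1),1).reshape(-1,3)[:,ch].astype(float)
    return a[np.argmax(np.abs(np.gradient(cv2.GaussianBlur(g.reshape(-1,1),(1,7),0).ravel())))]
for n,f in(('wrist','w9.png'),('top','top9.png'),('scene','s9.png')):
    print(n,'near',[(b,edge(n,f,b,(-45,0),68)) for b in(-75,-100,-125,-150,-175,-210)],'far(blue)',[(b,edge(n,f,b,(70,100),68)) for b in(-75,-100,-125,-150,-175,-190,-205,-212)],'batten face',[(b,edge(n,f,b,(70,100),60,2)) for b in(-50,-40,0)])
s=r.sense();print(s['eef_pos'],s['contact_force'])
```

```text
wrist near [(-75, np.float64(-45.0)), (-100, np.float64(-27.5)), (-125, np.float64(-27.5)), (-150, np.float64(-27.5)), (-175, np.float64(-27.5)), (-210, np.float64(-27.0))] far(blue) [(-75, np.float64(70.0)), (-100, np.float64(82.5)), (-125, np.float64(82.5)), (-150, np.float64(82.5)), (-175, np.float64(82.5)), (-190, np.float64(85.5)), (-205, np.float64(85.5)), (-212, np.float64(85.5))] batten face [(-50, np.float64(70.0)), (-40, np.float64(70.0)), (0, np.float64(70.0))]
top near [(-75, np.float64(-28.5)), (-100, np.float64(-26.5)), (-125, np.float64(-29.5)), (-150, np.float64(-30.5)), (-175, np.float64(-27.5)), (-210, np.float64(-27.0))] far(blue) [(-75, np.float64(83.0)), (-100, np.float64(83.5)), (-125, np.float64(83.0)), (-150, np.float64(82.5)), (-175, np.float64(89.0)), (-190, np.float64(85.5)), (-205, np.float64(95.5)), (-212, np.float64(91.5))] batten face [(-50, np.float64(85.0)), (-40, np.float64(84.0)), (0, np.float64(84.0))]
scene near [(-75, np.float64(-29.0)), (-100, np.float64(-28.5)), (-125, np.float64(-28.5)), (-150, np.float64(-28.0)), (-175, np.float64(-28.5)), (-210, np.float64(-28.0))] far(blue) [(-75, np.float64(80.0)), (-100, np.float64(81.0)), (-125, np.float64(80.0)), (-150, np.float64(81.0)), (-175, np.float64(83.5)), (-190, np.float64(84.0)), (-205, np.float64(83.5)), (-212, np.float64(83.5))] batten face [(-50, np.float64(93.0)), (-40, np.float64(75.5)), (0, np.float64(76.0))]
[ 533.63022101 -205.88415992  224.14168223] [-0.27349971  0.55444276  0.80373645]
```

Run:
```python
from h import *
ex=np.array([.9958,.092]);ey=np.array([-.092,.9958]);o=np.array([564,45])
im=cv2.imread('pics/w9.png');c=r.calibration('wrist')
for b in(-110,-135,-155):
    px=w2pix(c,[[*(o+x*ex+b*ey),68] for x in np.arange(76,96,1.)]).astype(np.float32)
    print(b,cv2.remap(im,px[:,0].reshape(-1,1),px[:,1].reshape(-1,1),1).reshape(-1,3).tolist())
r.grab_frame
```

```text
-110 [[202, 210, 215], [202, 211, 216], [201, 210, 216], [202, 210, 215], [201, 210, 216], [199, 209, 213], [171, 183, 187], [86, 102, 112], [60, 80, 93], [60, 80, 95], [67, 89, 105], [100, 131, 151], [137, 176, 198], [148, 189, 211], [149, 189, 214], [151, 190, 215], [151, 190, 214], [148, 188, 211], [145, 185, 209], [144, 183, 206]]
-135 [[199, 209, 214], [200, 210, 214], [200, 209, 214], [200, 209, 213], [201, 210, 214], [198, 208, 212], [164, 176, 182], [93, 109, 121], [61, 81, 94], [60, 81, 95], [60, 82, 95], [91, 121, 138], [134, 172, 194], [145, 185, 209], [148, 187, 211], [146, 178, 198], [178, 186, 191], [195, 195, 194], [197, 197, 195], [196, 196, 194]]
-155 [[199, 209, 213], [199, 209, 213], [200, 209, 213], [199, 208, 213], [198, 209, 213], [200, 210, 214], [182, 193, 197], [76, 96, 107], [61, 82, 95], [61, 82, 96], [64, 84, 99], [83, 109, 127], [131, 169, 191], [145, 185, 207], [146, 187, 209], [148, 188, 211], [147, 186, 210], [147, 187, 210], [148, 187, 210], [146, 185, 208]]
```

The tile is square (near edge constant at -27.5 along its length) and overhangs 53 mm. A shaded band suggests a gap of 2–2.6 mm to the batten, inside the 5 mm limit. There is plenty of time, so I'll give it one gentle two-finger nudge to seat it, first turning back and going in front of the near edge.

Request:
jog_arm --deltas '[{"gripper":0,"translation":[-0.02,0.1,0],"dr":[0,0,-0.0716]},{"gripper":0,"translation":[-0.02,0.1,0],"dr":[0,0,-0.0716]},{"gripper":0,"translation":[-0.02,0.1,0],"dr":[0,0,-0.0716]},{"gripper":0,"translation":[-0.02,0.1,0],"dr":[0,0,-0.0716]},{"gripper":0,"translation":[-0.02,0.1,0],"dr":[0,0,-0.0716]},{"gripper":0,"translation":[-0.02,0.1,0],"dr":[0,0,-0.0716]},{"gripper":0,"translation":[-0.02,0.1,0],"dr":[0,0,-0.0716]},{"gripper":0,"translation":[-0.02,0.1,0],"dr":[0,0,-0.0716]},{"gripper":0,"translation":[-0.02,0.1,0],"dr":[0,0,-0.0716]},{"gripper":0,"translation":[-0.02,0.1,0],"dr":[0,0,-0.0716]},{"gripper":0,"translation":[-0.02,0.1,0],"dr":[0,0,-0.0716]}]'

```text
clock: 16.37
eef_pos: [511.3, -95.6, 224.8]
tcp_rot: [-3.141, -0.0, -1.15]
contact_force: [-0.2, 0.4, -0.3]
opening: 0.503
```

Request:
jog_arm --deltas '[{"gripper":0,"translation":[0,0,0],"dr":[0,0,-0.0716]},{"gripper":0,"translation":[0,0,0],"dr":[0,0,-0.0716]},{"gripper":0,"translation":[0,0,0],"dr":[0,0,-0.0716]},{"gripper":0,"translation":[0,0,0],"dr":[0,0,0]},{"gripper":0,"translation":[0,0,0],"dr":[0,0,0]}]'

```text
clock: 16.78
eef_pos: [511.6, -96.1, 224.7]
tcp_rot: [-3.141, -0.0, -1.478]
contact_force: [0.0, -1.4, 0.3]
opening: 0.501
```

Request:
jog_arm --deltas '[{"gripper":0,"translation":[0,0,-0.35],"dr":[0,0,0]},{"gripper":0,"translation":[0,0,-0.35],"dr":[0,0,0]},{"gripper":0,"translation":[0,0,-0.35],"dr":[0,0,0]},{"gripper":0,"translation":[0,0,-0.3],"dr":[0,0,0]},{"gripper":0,"translation":[0,0,-0.2],"dr":[0,0,0]},{"gripper":0,"translation":[0,0,-0.13],"dr":[0,0,0]},{"gripper":0,"translation":[0,0,0],"dr":[0,0,0]},{"gripper":0,"translation":[0,0,0],"dr":[0,0,0]}]'

```text
clock: 17.45
eef_pos: [511.6, -96.1, 56.1]
tcp_rot: [3.14, 0.0, -1.479]
contact_force: [-0.3, -0.1, 0.9]
opening: 0.5
```

Request:
jog_arm --deltas '[{"gripper":0,"translation":[0.05,0.0046,0],"dr":[0,0,0]},{"gripper":0,"translation":[0.05,0.0046,0],"dr":[0,0,0]},{"gripper":0,"translation":[0.05,0.0046,0],"dr":[0,0,0]},{"gripper":0,"translation":[0.05,0.0046,0],"dr":[0,0,0]},{"gripper":0,"translation":[0.03,0.0028,0],"dr":[0,0,0]},{"gripper":0,"translation":[0,0,0],"dr":[0,0,0]}]'

```text
clock: 17.95
eef_pos: [536.2, -93.9, 56.8]
tcp_rot: [-3.14, -0.0, -1.481]
contact_force: [-0.2, 0.1, 0.4]
opening: 0.504
```

Request:
jog_arm --deltas '[{"gripper":0,"translation":[0.02,0.0018,0],"dr":[0,0,0]},{"gripper":0,"translation":[0,0,0],"dr":[0,0,0]}]'

```text
clock: 18.12
eef_pos: [537.2, -93.7, 56.5]
tcp_rot: [-3.142, 0.0, -1.482]
contact_force: [-0.3, 0.1, 0.5]
opening: 0.498
```

Request:
jog_arm --deltas '[{"gripper":0,"translation":[0.01,0.0009,0],"dr":[0,0,0]},{"gripper":0,"translation":[0,0,0],"dr":[0,0,0]}]'

```text
clock: 18.28
eef_pos: [538.0, -93.7, 56.4]
tcp_rot: [3.142, 0.0, -1.482]
contact_force: [-0.3, -0.1, -0.4]
opening: 0.498
```

Request:
jog_arm --deltas '[{"gripper":0,"translation":[0.01,0.0009,0],"dr":[0,0,0]},{"gripper":0,"translation":[0,0,0],"dr":[0,0,0]}]'

```text
clock: 18.45
eef_pos: [539.1, -93.6, 56.5]
tcp_rot: [-3.142, -0.0, -1.482]
contact_force: [-0.0, -0.2, 0.7]
opening: 0.499
```

Request:
jog_arm --deltas '[{"gripper":0,"translation":[0.01,0.0009,0],"dr":[0,0,0]},{"gripper":0,"translation":[0,0,0],"dr":[0,0,0]}]'

```text
clock: 18.62
eef_pos: [539.9, -93.5, 56.5]
tcp_rot: [3.141, 0.0, -1.482]
contact_force: [0.1, -0.3, -0.1]
opening: 0.499
```

Request:
jog_arm --deltas '[{"gripper":0,"translation":[0.01,0.0009,0],"dr":[0,0,0]},{"gripper":0,"translation":[0,0,0],"dr":[0,0,0]}]'

```text
clock: 18.78
eef_pos: [540.8, -93.4, 56.4]
tcp_rot: [3.141, 0.0, -1.482]
contact_force: [-1.0, 0.2, 0.5]
opening: 0.501
```

Request:
jog_arm --deltas '[{"gripper":0,"translation":[0.01,0.0009,0],"dr":[0,0,0]},{"gripper":0,"translation":[0,0,0],"dr":[0,0,0]}]'

```text
clock: 18.95
eef_pos: [540.9, -93.4, 56.3]
tcp_rot: [3.139, 0.0, -1.482]
contact_force: [-5.0, -1.1, 3.9]
opening: 0.5
```

The tile is seated firmly, with the force rising to 5 N. I'll back straight off, raise clear and check.

Request:
jog_arm --deltas '[{"gripper":0,"translation":[-0.1,-0.009,0],"dr":[0,0,0]},{"gripper":0,"translation":[-0.2,-0.018,0],"dr":[0,0,0]},{"gripper":0,"translation":[0,0,0.35],"dr":[0,0,0]},{"gripper":0,"translation":[0,0,0.4],"dr":[0,0,0]},{"gripper":0,"translation":[-0.2,0,0.35],"dr":[0,0,0]},{"gripper":0,"translation":[-0.35,0,0.2],"dr":[0,0,0]},{"gripper":0,"translation":[-0.35,0,0.2],"dr":[0,0,0]},{"gripper":0,"translation":[0,0,0],"dr":[0,0,0]},{"gripper":0,"translation":[0,0,0],"dr":[0,0,0]},{"gripper":0,"translation":[0,0,0],"dr":[0,0,0]}]'

```text
clock: 19.78
eef_pos: [422.5, -96.2, 206.7]
tcp_rot: [-3.14, -0.001, -1.482]
contact_force: [0.4, 0.1, -0.3]
opening: 0.504
```

Run:
```python
from h import *
im,c=snap('wrist','w10.png');m,cs=snap('scene','s10.png')
print(r.sense()['eef_pos'],c['world_from_camera'][:3,3].round())
ex=np.array([.9958,.092]);ey=np.array([-.092,.9958]);o=np.array([564,45])
def edge(im,c,f,a,z=68):
    px=w2pix(c,[[*(o+f(x)[0]*ex+f(x)[1]*ey),z] for x in a]).astype(np.float32)
    g=cv2.remap(cv2.GaussianBlur(im,(3,3),0),px[:,0].reshape(-1,1),px[:,1].reshape(-1,1),1).reshape(-1,3)[:,0].astype(float)
    d=np.abs(np.gradient(cv2.GaussianBlur(g.reshape(-1,1),(1,7),0).ravel()));return a[d.argmax()],round(d.max(),1)
for n,i,k in(('wrist',im,c),('scene',m,cs)):
    print(n,'near',[edge(i,k,lambda x:(x,b),np.arange(-45,0,.5)) for b in(-75,-110,-145,-180,-210)],'lead',[edge(i,k,lambda x:(b,x),np.arange(-235,-212,.5)) for b in(0,30,60)],'rear',[edge(i,k,lambda x:(b,x),np.arange(-75,-45,.5)) for b in(0,30,60)])
old=cv2.imread('pics/scene0.png')
for nm,(x0,y0,x1,y1) in dict(crate=(145,270,200,318),jar=(284,228,318,272),bowl=(282,148,322,170),brush=(203,185,228,210)).items():
    print(nm,cv2.absdiff(m,old)[y0:y1,x0:x1].mean().round(1),end=' ')
    t=old[y0:y1,x0:x1];q=cv2.matchTemplate(m[y0-15:y1+15,x0-15:x1+15],t,5);print('shift px',np.array(cv2.minMaxLoc(q)[3])-15,round(float(q.max()),2))
```

```text
[422.62640788 -96.05242854 205.91962037] [503. -89. 355.]
wrist near [(np.float64(-24.5), np.float64(22.5)), (np.float64(-24.5), np.float64(25.5)), (np.float64(-24.0), np.float64(23.8)), (np.float64(-24.0), np.float64(18.6)), (np.float64(-24.0), np.float64(18.5))] lead [(np.float64(-220.0), np.float64(17.3)), (np.float64(-235.0), np.float64(0.0)), (np.float64(-235.0), np.float64(0.0))] rear [(np.float64(-60.5), np.float64(27.2)), (np.float64(-75.0), np.float64(0.0)), (np.float64(-75.0), np.float64(0.0))]
scene near [(np.float64(-26.0), np.float64(10.3)), (np.float64(-27.5), np.float64(10.6)), (np.float64(-28.0), np.float64(11.6)), (np.float64(-27.0), np.float64(10.9)), (np.float64(-27.0), np.float64(7.8))] lead [(np.float64(-219.0), np.float64(6.2)), (np.float64(-219.5), np.float64(6.1)), (np.float64(-219.5), np.float64(6.6))] rear [(np.float64(-57.5), np.float64(8.4)), (np.float64(-58.0), np.float64(9.1)), (np.float64(-58.0), np.float64(8.8))]
crate 5.2 shift px [0 0] 0.95
jar 2.8 shift px [0 0] 1.0
bowl 4.4 shift px [0 0] 0.96
brush 3.2 shift px [0 0] 1.0
```

The checks agree: flush, square, overhang about 53 mm, the other objects unmoved and the arm clear. I'm handing in.

```bash
python3 -c "
from rig import r
print(r.sign_off())"
```

```text
the job is handed in; nothing more can be done
None
```

The job is handed in at about 20 s of the 56 s allowed; sign-off reports no verdict. The off-white tile now lies on the ledge, square against the batten, with about 53 mm of its length past the crate end.

**What I did:** I pushed with two half-open fingertips only, first back to the batten, then along the ledge towards the crate. A final nudge seated the tile against the batten, with the contact force rising to 5 N.

**Last checks:**
- **Overhang:** the wrist camera put the ledge end at y = -167 mm and the tile end at -220 mm. That gives about 53 mm, against the allowed 35–70 mm.
- **Flush and square:** the near edge read -24.5 to -24.0 mm along its whole length, against a nominal -25 mm when flush.
- **Other objects:** the crate, jar, bowl and brush showed no pixel shift in the scene camera, and the arm was clear of everything.

**What disagreed:**
- **Fingertip position:** the tips were about 7 mm behind the reported tool point at half-open, not ahead of it as described. I found the real height by touching the board, and the contact force briefly reached about 80 N there, under the 120 N limit.
- **Scene camera:** it read the overhang shorter, about 40 mm, because it also sees the dark end face of the ledge. It placed the near edge about 3 mm off the wrist camera's reading.
- **Gap before the nudge:** I estimated 2–2.6 mm to the batten, which is why I added the final nudge.

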